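# Show the bushed chair bracket to the inspection camera

## Task

Draw the pale birch bracket with the brass bushing out of the slotted rack and show it to the inspection camera: right way up, brass side square to the slanting line of sight and not rolled, the bushing straight in front of the lens, 15 cm from the glass. Finish while still holding it there, steady and touching nothing but the gripper. Do not bump the camera or its stand, and leave all other things where they are.

Things in the scene. Friction and masses are not known exactly. Their poses are not given: they have to be found in the camera images.
- bracket_mid (a point): Centre (half-way up) of the pale birch bracket: a flat upright plate 12 mm thick (its x), 140 mm tall (its z, up), 80 mm wide (its y) in the lower 88 mm and 56 mm wide in the upper 52 mm; 90 g. It stands loose in one of the rack's three slots (any of them), its underside 12 mm above the bench, so this point is 82 mm above the bench. The bare neck above the bushing, 16 to 70 mm above this point, is free to be gripped across the 12 mm thickness.
- bush (a point): Centre of the outer face of the brass bushing, a flat disc 32 mm across that stands 4 mm proud of the bracket's -x face: 10 mm from bracket_mid along the bracket's -x, at the same height. Same axes as bracket_mid; the brass side looks along -x.
- lens (a point): Centre of the front glass of the inspection camera, a grey box 62 mm wide with a black 48 mm barrel, on an aluminium post up to 0.36 m tall. The camera looks along its own -x, which slants down 0.4 rad (23 degrees) below level, always; its y is level, its z is up and leaning. Its height on the post differs from start to start and it stays where it is.
- focus (a point): The point in the air 150 mm in front of the lens glass on its line of sight (lens -x), with the same axes as the lens: the bushing's face belongs here. Nothing is there to be seen.
- rack: Fixed plywood rack: base board 130 (x) by 215 (y) by 12 mm, origin at the centre of its underside; three slots at y = -75, 0 and +75 mm, each 15 mm wide, in which brackets stand with their width along the rack's x, and their -x (the brass side) along the rack's -y. The slot walls rise 57 mm above the bench.
- camera_stand: Fixed stand of the inspection camera: black base plate 150 by 130 by 14 mm, origin on the bench straight below the lens glass; the plate spans 15 to 165 mm and the post of 22 mm diameter stands 119 mm behind it (its +x).
- blank_dark: Bystander: dark wooden bracket of the same shape without bushing, in another slot of the rack, its top too 152 mm above the bench; origin at the centre of its underside.
- blank_green: Bystander: green-painted bracket of the same shape without bushing, in another slot, equally tall; origin at the centre of its underside.
- sanding_block: Bystander: cork block 100 by 60 by 35 mm, loose; origin at the underside.
- tape_measure: Bystander: yellow tape measure 70 by 36 by 62 mm, loose; origin at the underside.
- insert_jar: Bystander: amber jar, 64 mm across, 85 mm tall, loose; origin at the underside.
- glue_bottle: Bystander: yellow bottle, 60 mm across, 170 mm tall, loose; origin at the underside.
- mug: Bystander: blue mug, 80 mm across, 90 mm tall, loose; origin at the underside.
- screwdriver: Bystander: red screwdriver lying on the bench, loose.

How it is judged:
On the way:
1. the birch bracket is lifted clear of the slot walls in the gripper (z of bracket_mid in the frame of rack above 0.135 m and contact force between the fingers and bracket above 1 N), for 0.2 s.
At the end, for the whole second after the job is handed in: Held still by the gripper alone through the last second: bushing face within 30 mm of the point 150 mm before the lens, brass side to the lens, plate square to the view and unrolled within 10 degrees, top up; other brackets within 15 mm and other things within 30 mm of their start (distance between bush and focus below 0.03 m and angle between the x axis of bush and the x axis of focus, either way round below 0.17 rad and angle between the y axis of bush and the y axis of focus, either way round below 0.17 rad and x of lens in the frame of bush below -0.1 m and angle between bush's own z axis and vertical below 0.62 rad and height (world z) of bracket_mid above 0.12 m and contact force between the fingers and bracket above 1 N and contact force between bracket and rack below 0.1 N and contact force between bracket and camera_stand below 0.1 N and contact force between bracket and blank_dark below 0.1 N and contact force between bracket and blank_green below 0.1 N and distance of each of blank_dark, blank_green from where it was at the start of the episode below 0.015 m and distance of each of sanding_block, tape_measure, insert_jar, glue_bottle, mug, screwdriver from where it was at the start of the episode below 0.03 m and linear speed of bracket below 0.03 m/s and angular speed of bracket below 0.15 rad/s); the arm keeps its last pose, push and grip.
It fails at once if the camera or its stand is bumped (over 2 N) (contact force between any of the arm, the fingers, bracket and camera_stand above 2 N).
It fails at once if another bracket is pulled from its place (distance of any of blank_dark, blank_green from where it was at the start of the episode above 0.03 m).
It fails at once if something else on the bench is knocked away (distance of any of sanding_block, tape_measure, insert_jar, glue_bottle, mug, screwdriver from where it was at the start of the episode above 0.05 m).
It also fails if it takes over 35 s, if anything falls off the work surface, if the arm or the gripper's body presses on something with over 40 N, if the wrist force passes 120 N, or if a joint passes its speed limit or range.

## Robot

A 6-joint arm with a two-finger parallel gripper is mounted at the origin on the work surface. World frame = base frame: x ahead of the robot, y to its left, z up, the work surface at z = 0. Lengths are in m, angles in rad, forces in N, time in s.
With the tool pointing down it reaches from about 0.375 to 0.975 m from the base axis. Payload 3.8 kg.
Tool frame: the origin (TCP) lies midway between the tips of the shut fingers; the grasp point (between the pads) lies 19 mm behind it; z points along the fingers, y is the line along which they close (so a half turn about z gives the same grasp; the last joint's range is limited). The gripper opens to 88 mm and grips with 3 to 60 N. Pads are 18 mm wide; open, the fingers measure 123 mm over their backs; the gripper's body (75 mm by 187 mm) begins 45 mm behind the grasp point.
Start: joints at [1.291, 0.264, 1.604, -0, 1.274, -0.037], TCP at [0.162, 0.655, 0.239] pointing down, gripper open.
Joint ranges: [-2.63, 2.63], [-0.94, 2.18], [0.31, 2.57], [-1.31, 4.45], [0, 2.66], [-2.55, 2.55]. Speed limits (rad/s): [2.57, 2.57, 3.14, 3.14, 3.14, 3.14].

## Interface

Orientations are given as a rotation vector (axis times angle).
In Python, from cell import manip, inverse_kinematics, cams, order gives the robot as it stands. Calls block until the motion is done:
- manip.move_pose(position, orientation): joint-space move of the TCP to a pose.
- manip.move_linear(position, rate=0.15, rot=None): straight line of the TCP; rot=None keeps the orientation; rate is the mean speed in m/s.
- manip.set_joints(angles): joint-space move.
- manip.set_gripper(opening, force=None): finger opening in m; force is the grip in N (None keeps the last); returns when the fingers have stopped.
- manip.dwell(seconds).
- inverse_kinematics(position, orientation): joint angles nearest the present ones, or None.
- manip.state(): the state.
- cams.capture(name): name is "scene" or "top" or "wrist"; returns a dict with "image" (384x512x3 uint8, blue, green, red), "z_map" (384x512 float32, m along the optical axis (not along the pixel's ray), 0 where there is no reading), "intrinsics" (3x3 intrinsics, pixels), "position" and "orientation" of the camera in the world; the wrist camera has in their place "T_tool_cam" (4x4, takes a point from camera to tool coordinates, whose origin is the TCP and whose axes are the flange's). Camera axes: x right, y down, z forward; pixel columns grow to the right and rows downward; lengths in m; the calibration is good to about 2 mm. A picture is of the moment at which its call begins: read the wrist's pose just before it.
A pose or a line that the arm cannot do raises manip.IKError and nothing moves.
- order.close_job(): hands the job in; it is judged then, once.
The state is a dict: "clock": time; "joint_pos": joint angles; "joint_velocities": joint speeds; "tau": joint torques, N m; "tool_pos": TCP position; "tcp_rot": TCP orientation; "contact_force": force on the tool from outside, world axes, zero at the start; "moment": the same for the moment, N m; "gripper_width": finger opening in m; "grasp_force": force on a finger pad.
Only numpy, scipy, OpenCV 4.12 (cv2) and the standard library are available. Lean on these libraries where they do the work, as an engineer would, in place of code of your own. Each camera call takes 0.05 s, during which the arm holds its last target. There are 200 camera calls.

## Working session

There is one attempt and no reset: what is moved stays moved. The work goes in short steps, each a Python script; the robot and the scene stay as the last script left them, time stands still between calls to the robot, and variables do not carry over. Pictures are saved under pics/ and viewed, at most 10 in all, crops included, and the job is handed in when it is done.

```bash
mkdir -p pics; ls
cat > h.py <<'E'
import numpy as np, cv2, pickle
from scipy.spatial.transform import Rotation as R
from cell import manip, inverse_kinematics, cams, order
def rot(o):
    o=np.array(o,float)
    return o if o.shape==(3,3) else (R.from_rotvec(o).as_matrix() if o.size==3 else R.from_quat(o).as_matrix())
def cloud(d,T=None):
    z=d["z_map"];K=d["intrinsics"];v,u=np.indices(z.shape)
    p=np.stack([(u-K[0,2])/K[0,0]*z,(v-K[1,2])/K[1,1]*z,z],-1)
    if T is None: A,t=rot(d["orientation"]),np.array(d["position"])
    else: A,t=T[:3,:3],T[:3,3]
    w=p@A.T+t; w[z==0]=np.nan
    return w
E
python3 - <<'E'
from h import *
for n in("scene","top"):
    d=cams.capture(n);cv2.imwrite(f"pics/{n}.png",d["image"]);pickle.dump(d,open(n+".pkl","wb"))
    print(n,d["position"],d["orientation"],d["intrinsics"].tolist())
print(manip.state())
E
```

```text
pics
scene [ 1.28974486 -0.8347303   1.20557781] [-2.22247585 -0.8275405   0.33974666] [[420.30603274307185, 0.0, 254.6869887092092], [0.0, 420.30603274307185, 192.12160058605497], [0.0, 0.0, 1.0]]
top [ 0.41843603 -0.04802718  1.48901562] [-2.1761758   2.13980503 -0.13363058] [[412.7600295950798, 0.0, 252.91152798800698], [0.0, 412.7600295950798, 186.65611721806434], [0.0, 0.0, 1.0]]
{'clock': 0.1, 'joint_pos': array([ 1.29107965e+00,  2.64623940e-01,  1.60519798e+00,  3.15209293e-05,
        1.27369522e+00, -3.68993697e-02]), 'joint_velocities': array([ 0.00072397, -0.00301023, -0.00348914,  0.00041679,  0.0001929 ,
       -0.00078272]), 'tau': array([ 8.80900698e-04, -5.03623581e+01, -3.58070612e+01,  7.30991433e-02,
        2.35031080e-02, -3.78703123e-05]), 'tool_pos': array([0.16211565, 0.65460332, 0.23757012]), 'tcp_rot': array([-3.80454115e-01, -3.11813359e+00,  2.97739716e-03]), 'contact_force': array([-0.20831364,  0.16386762,  0.78181476]), 'moment': array([0.00815599, 0.0133644 , 0.03268923]), 'grasp_force': 0.0, 'gripper_width': 0.08815623535253016}
```

View pics/scene.png

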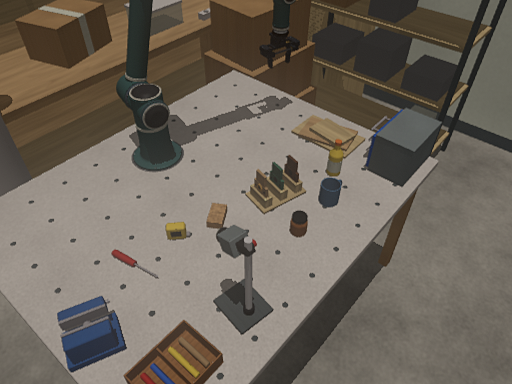

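View pics/top.png

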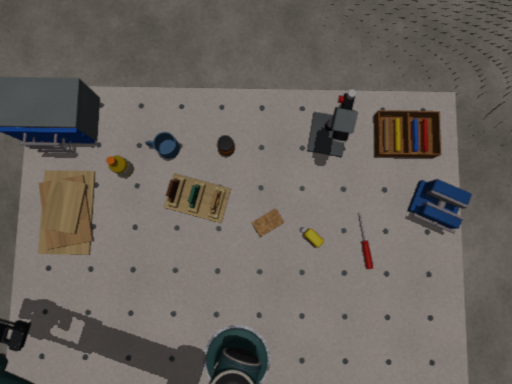

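The scene view shows the rack at about (275,190), with the birch bracket nearest the viewer at (262,187), and the inspection camera at (235,240) on its post at (248,275). The top view has the rack at (197,198), birch at (216,200) and the camera head at (344,120).

Run:
```python
from h import *
d=pickle.load(open("scene.pkl","rb"));t=pickle.load(open("top.pkl","rb"))
f=lambda im,x,y,w,h:cv2.resize(im[y:y+h,x:x+w],(400,300),interpolation=cv2.INTER_CUBIC)
S,T=d["image"],t["image"]
cv2.imwrite("pics/c.png",np.vstack([np.hstack([f(S,235,145,80,60),f(S,200,215,80,60)]),np.hstack([f(T,155,165,80,60),f(T,300,85,80,60)])]))
ws,wt=cloud(d),cloud(t)
np.set_printoptions(precision=3,suppress=True)
for (u,v) in [(258,180),(262,190),(270,207),(238,235),(228,240),(248,260),(240,310)]: print("s",u,v,ws[v,u])
for (u,v) in [(216,200),(193,195),(173,190),(345,120),(322,135),(197,212)]: print("t",u,v,wt[v,u])
# base rect of rack: points z 0.008-.016 near rack
for n,w in(("s",ws),("t",wt)):
    c=wt[198,197][:2]
    m=(np.abs(w[...,2]-.012)<.006)&(np.hypot(w[...,0]-c[0],w[...,1]-c[1])<.2)
    m2=(w[...,2]>.2)&(np.hypot(w[...,0]-wt[120,345][0],w[...,1]-wt[120,345][1])<.15)
    print(n,m.sum(),m2.sum(),w[m2].min(0),w[m2].max(0),np.median(w[m2],0))
```

```text
s 258 180 [0.528 0.081 0.105]
s 262 190 [0.559 0.069 0.079]
s 270 207 [0.598 0.073 0.008]
s 238 235 [ 0.791 -0.315  0.341]
s 228 240 [ 0.782 -0.344  0.341]
s 248 260 [ 0.841 -0.331  0.291]
s 240 310 [ 0.812 -0.339  0.011]
t 216 200 [0.542 0.076 0.11 ]
t 193 195 [0.555 0.15  0.134]
t 173 190 [0.573 0.221 0.111]
t 345 120 [ 0.762 -0.311  0.326]
t 322 135 [ 0.796 -0.297  0.012]
t 197 212 [0.506 0.151 0.015]
s 445 1112 [ 0.707 -0.351  0.201] [ 0.849 -0.28   0.366] [ 0.798 -0.331  0.322]
t 1104 963 [ 0.706 -0.344  0.236] [ 0.842 -0.275  0.369] [ 0.769 -0.308  0.326]
```

View pics/c.png

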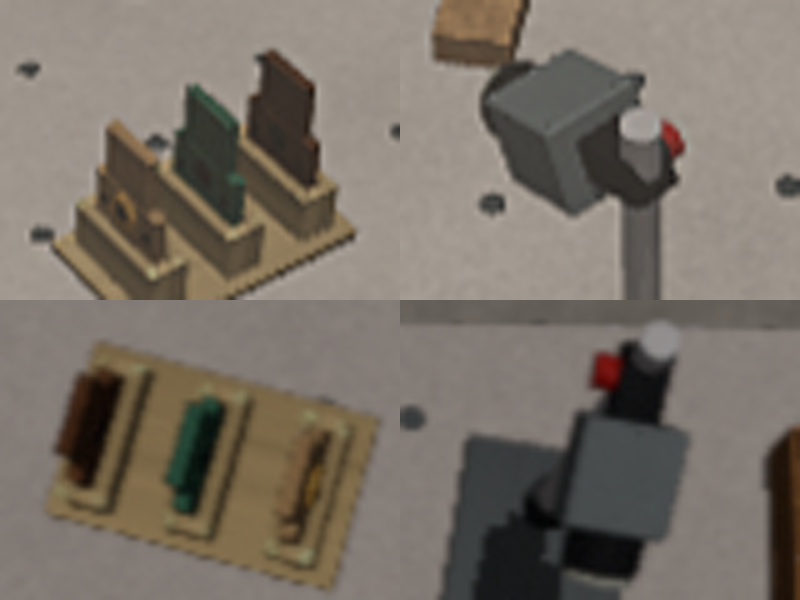

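Run:
```python
from h import *
np.set_printoptions(precision=4,suppress=True)
d=pickle.load(open("scene.pkl","rb"));t=pickle.load(open("top.pkl","rb"))
ws,wt=cloud(d),cloud(t)
deg=np.degrees
# rack board: points of z~12mm by top cloud
def rect(P): 
    r=cv2.minAreaRect(P[:,:2].astype(np.float32)*1000);return r
near=np.hypot(wt[...,0]-.55,wt[...,1]-.15)<.16
m=near&(wt[...,2]>.006)
n,l,s,c=cv2.connectedComponentsWithStats(m.astype(np.uint8));k=1+s[1:,4].argmax();print("rack",rect(wt[l==k]),s[k,4])
for n,w in(("t",wt),("s",ws)):
  for y0 in(.075,.15,.22):
    q=w[(w[...,2]>.11)&(np.abs(w[...,1]-y0)<.035)&(np.abs(w[...,0]-.55)<.09)]
    if len(q)>5: print(n,"brk",len(q),q.mean(0),rect(q))
# camera plate & head
for n,w in(("t",wt),("s",ws)):
  m=(np.abs(w[...,0]-.8)<.15)&(np.abs(w[...,1]+.31)<.13)&(w[...,2]>.008)&(w[...,2]<.022)
  print(n,"plate",m.sum(),rect(w[m]))
  h=w[(np.abs(w[...,0]-.77)<.12)&(np.abs(w[...,1]+.31)<.1)&(w[...,2]>.2)]
  best=None;rng=np.random.default_rng(0)
  for _ in range(500):
    a=h[rng.choice(len(h),3,False)];nn=np.cross(a[1]-a[0],a[2]-a[0]);nn/=np.linalg.norm(nn)+1e-12
    if abs(nn[2])<.8: continue
    i=np.abs((h-a[0])@nn)<.003
    if best is None or i.sum()>best.sum(): best=i
  P=h[best];c=P.mean(0);nn=np.linalg.svd(P-c)[2][2];nn*=np.sign(nn[2])
  print(n,"top face",len(P),c,nn,"tilt",np.arccos(nn[2]),"yaw back",deg(np.arctan2(-nn[1],-nn[0])),rect(P))
  p=h[(h[:,2]<.29)&(h[:,2]>.2)];print("low",len(p),p.mean(0),p.min(0),p.max(0))
```

```text
rack ((558.021240234375, 155.32229614257812), (215.34564208984375, 136.9007568359375), 75.41947937011719) 2105
t brk 85 [0.5398 0.0806 0.1459] ((540.6061401367188, 81.89418029785156), (12.438773155212402, 56.11361312866211), 75.63019561767578)
t brk 97 [0.5581 0.1529 0.1429] ((559.004150390625, 154.40676879882812), (12.811562538146973, 55.504661560058594), 75.40029907226562)
t brk 107 [0.5768 0.225  0.1418] ((577.4202880859375, 226.8651580810547), (13.586077690124512, 55.45939254760742), 75.24833679199219)
s brk 115 [0.5475 0.0748 0.1357] ((544.609375, 77.02430725097656), (15.979815483093262, 57.8433837890625), 78.3419418334961)
s brk 114 [0.5659 0.1478 0.1345] ((563.5233154296875, 149.76258850097656), (16.199430465698242, 56.86064910888672), 78.41717529296875)
s brk 114 [0.5841 0.2198 0.1352] ((583.7647094726562, 222.95167541503906), (17.793285369873047, 62.11526870727539), 73.12155151367188)
t plate 914 ((805.254638671875, -321.15765380859375), (170.7237091064453, 188.77337646484375), 63.55398178100586)
t top face 437 [ 0.7637 -0.3102  0.3278] [-0.4142  0.0536  0.9086] tilt 0.43083450522363964 yaw back -7.370474342638156 ((774.9453735351562, -311.62030029296875), (61.84807586669922, 135.5907745361328), 79.8924331665039)
low 43 [ 0.7553 -0.2942  0.2788] [ 0.7056 -0.3252  0.2358] [ 0.8333 -0.2775  0.2899]
s plate 1433 ((805.1541137695312, -320.14971923828125), (130.1356964111328, 151.99502563476562), 80.8497314453125)
s top face 286 [ 0.7684 -0.3157  0.3293] [-0.3763  0.0529  0.925 ] tilt 0.38976205028624833 yaw back -8.009554903046373 ((788.8788452148438, -317.6106262207031), (61.1678581237793, 110.71419525146484), 81.03909301757812)
low 210 [ 0.8181 -0.333   0.2558] [ 0.7088 -0.3498  0.2007] [ 0.846  -0.3187  0.2899]
```

```bash
cat >> h.py <<'E'
np.set_printoptions(precision=4,suppress=True)
def frame(y,z): 
    y=y/np.linalg.norm(y);z=z/np.linalg.norm(z);return np.column_stack([np.cross(y,z),y,z])
def rv(M): return R.from_matrix(M).as_rotvec()
a=np.radians(75.6); BX=np.array([np.cos(a),np.sin(a),0])
def wrist(name):
    s=manip.state();d=cams.capture("wrist")
    T=np.eye(4);T[:3,:3]=rot(s["tcp_rot"]);T[:3,3]=s["tool_pos"];T=T@d["T_tool_cam"]
    cv2.imwrite(f"pics/{name}.png",d["image"]);pickle.dump((d,T,s),open(name+".pkl","wb"));return d,T,s
E
python3 - <<'E'
from h import *
p=np.radians(-9);LX=np.array([np.cos(p)*np.cos(.4),np.sin(p)*np.cos(.4),np.sin(.4)]);LY=np.array([-np.sin(p),np.cos(p),0]);LZ=np.cross(LX,LY)
L=np.array([.716,-.306,.275]);F=L-.15*LX
print("focus",F)
for s in(1,-1):
    print(s,"grasp",inverse_kinematics([.541,.08,.111],rv(frame(s*BX,np.array([0,0,-1.])))),
     "hi",inverse_kinematics([.541,.08,.32],rv(frame(s*BX,np.array([0,0,-1.])))))
    g=F-.01*LX*1+LZ*(.048-.019)   # approx TCP
    print("  end",inverse_kinematics(g,rv(frame(-s*LX,-LZ))), inverse_kinematics(g-.1*LX+[0,0,.1],rv(frame(-s*LX,-LZ))))
d=cams.capture("wrist");print(d["T_tool_cam"],d["intrinsics"][0,0])
C=L-.2*LX+np.array([-.08,0,.12])
for tilt in(.6,.8,1.0):
  for s in (1,-1):
    zz=LX*1;v=L-(C);
    zt=np.array([np.cos(p)*np.sin(tilt),np.sin(p)*np.sin(tilt),-np.cos(tilt)])
    print(tilt,s,inverse_kinematics(L-.3*zt,rv(frame(s*LY,zt))))
E
```

```text
focus [ 0.5795 -0.2844  0.2166]
1 grasp [ 0.1013  0.139   2.0036  0.      0.999  -1.2182] hi [ 0.1013 -0.0202  1.7722  0.      1.3896 -1.2182]
  end None [-0.6897 -0.2642  2.0681  0.237   1.0013  2.5147]
-1 grasp [0.1013 0.139  2.0036 0.     0.999  1.9234] hi [ 0.1013 -0.0202  1.7722  0.      1.3896  1.9234]
  end [-0.5959 -0.0487  1.9977  0.2241  0.8397 -0.5591] [-0.6897 -0.2642  2.0681  0.237   1.0013 -0.6269]
[[ 0.0006 -0.9475 -0.3197  0.0841]
 [ 1.      0.0007 -0.0001 -0.0016]
 [ 0.0003 -0.3197  0.9475 -0.146 ]
 [ 0.      0.      0.      1.    ]] 267.33934040124603
0.6 1 [-0.6643 -0.2508  1.7207  0.3051  1.1507 -2.1286]
0.6 -1 [-0.6643 -0.2508  1.7207  0.3051  1.1507  1.013 ]
0.8 1 [-0.7995 -0.4343  1.9941  0.5488  0.9683 -2.3849]
0.8 -1 [-0.7995 -0.4343  1.9941  0.5488  0.9683  0.7567]
1.0 1 None
1.0 -1 [-0.965  -0.5689  2.2473  0.9081  0.8813  0.3725]
```

Run:
```python
from h import *
p=np.radians(-9);LX=np.array([np.cos(p)*np.cos(.4),np.sin(p)*np.cos(.4),np.sin(.4)]);LY=np.array([-np.sin(p),np.cos(p),0])
L=np.array([.716,-.306,.275])
d0=cams.capture("wrist");A=d0["T_tool_cam"]
ok=None
for tilt in(.9,.8,.7,.6):
    zt=np.array([np.cos(p)*np.sin(tilt),np.sin(p)*np.sin(tilt),-np.cos(tilt)]);M=frame(LY,zt)
    C=L-.33*(M@A[:3,2]);P=C-M@A[:3,3]
    if inverse_kinematics(P,rv(M)) is not None: ok=(P,rv(M),tilt);break
print(ok)
manip.move_pose([.541,.08,.29],rv(frame(-BX,np.array([0,0,-1.]))));manip.dwell(.2);wrist("w1")
if ok: manip.move_pose(ok[0],ok[1]);manip.dwell(.2);wrist("w2")
print(manip.state()["clock"],manip.state()["tool_pos"])
a=cv2.imread("pics/w1.png");b=cv2.imread("pics/w2.png");cv2.imwrite("pics/w.png",cv2.resize(np.hstack([a,b]),(800,300)))
```

```text
(array([ 0.5834, -0.2834,  0.3758]), array([ 0.1838,  2.3357, -0.0777]), 0.8)
6.7667 [ 0.5835 -0.2833  0.3758]
```

View pics/w.png

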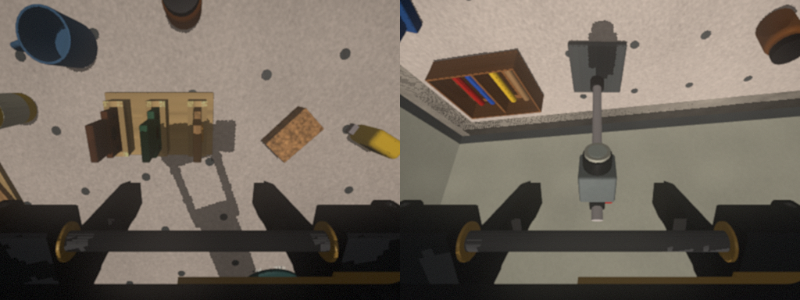

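w1 (left) shows the rack, with birch at roughly full-resolution pixel (252,156). w2 (right) shows the inspection camera upside down, with its glass at about (252,193). Next I read both from depth.

Run:
```python
from h import *
d,T,s=pickle.load(open("w1.pkl","rb"));w=cloud(d,T)
for dy in (0,.075,.15):
  c=np.array([.541,.08])+dy*np.array([.249,.969])
  m=(w[...,2]>.135)&(w[...,2]<.165)&(np.hypot(w[...,0]-c[0],w[...,1]-c[1])<.035)
  P=w[m].astype(np.float64);r=cv2.minAreaRect((P[:,:2]*1000).astype(np.float32));print(m.sum(),P.mean(0),r)
d,T,s=pickle.load(open("w2.pkl","rb"));w=cloud(d,T);im=d["image"]
z=d["z_map"];print(z[180:212:3,252])
cv2.imwrite("pics/w2c.png",cv2.resize(im[160:290,190:320],(520,520),interpolation=cv2.INTER_CUBIC))
m=(w[...,2]>.2)&(np.hypot(w[...,0]-.75,w[...,1]+.31)<.13)
p=np.radians(-9);LX=np.array([np.cos(p)*np.cos(.4),np.sin(p)*np.cos(.4),np.sin(.4)])
q=w[m];x=(q@LX);print(np.histogram(x,np.arange(x.min(),x.min()+.08,.004)),x.min())
```

```text
541 [0.5407 0.079  0.1516] ((538.0480346679688, 79.49598693847656), (11.341577529907227, 56.5214958190918), 75.59493255615234)
680 [0.5585 0.1504 0.1497] ((556.744873046875, 152.34365844726562), (12.341715812683105, 56.624542236328125), 75.40330505371094)
848 [0.5766 0.2221 0.1484] ((575.1519775390625, 224.6431427001953), (13.163421630859375, 56.50861358642578), 75.20992279052734)
[0.4565 0.3404 0.3354 0.3311 0.3264 0.3227 0.3176 0.313  0.3096 0.3108
 0.3129]
(array([654, 143, 143,  79,  92,  83,  78,  81, 600, 134,  99, 100, 104,
        95,  97,  89,  89,  97,  95]), array([0.7965, 0.8005, 0.8045, 0.8085, 0.8125, 0.8165, 0.8205, 0.8245,
       0.8285, 0.8325, 0.8365, 0.8405, 0.8445, 0.8485, 0.8525, 0.8565,
       0.8605, 0.8645, 0.8685, 0.8725])) 0.796518714470937
```

View pics/w2c.png

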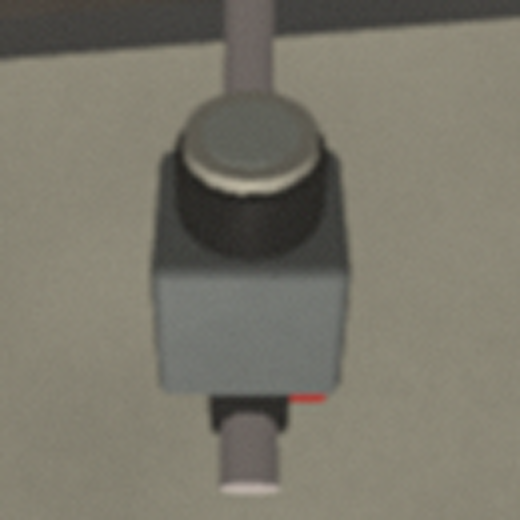

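The crop shows the glass disc with its pale ring at about (250,145), roughly 34 mm wide, in front of the black barrel. I'll fit its plane, then grasp.

Run:
```python
from h import *
d,T,s=pickle.load(open("w2.pkl","rb"));w=cloud(d,T)
m=(w[...,2]>.2)&(np.hypot(w[...,0]-.75,w[...,1]+.31)<.13)
p=np.radians(-9);LX=np.array([np.cos(p)*np.cos(.4),np.sin(p)*np.cos(.4),np.sin(.4)]);LY=np.array([-np.sin(p),np.cos(p),0]);LZ=np.cross(LX,LY)
q=w[m];q=q[q@LX<.801]
for _ in range(3):
    c=q.mean(0);n=np.linalg.svd(q-c)[2][2];n*=np.sign(n[0]);q=q[np.abs((q-c)@n)<.002]
print(len(q),c,n,"elev",np.arcsin(n[2]),"yaw",np.degrees(np.arctan2(n[1],n[0])))
y,z=(q-c)@LY,(q-c)@LZ;print(y.min(),y.max(),z.min(),z.max()); 
L=c+LY*(y.min()+y.max())/2+LZ*(z.min()+z.max())/2;print("lens",L)
# grasp
M=rv(frame(-BX,np.array([0,0,-1.])))
manip.move_pose([.539,.079,.30],M);manip.set_gripper(.045,20)
manip.move_linear([.539,.079,.111],rate=.12)
manip.set_gripper(0.0,25);manip.dwell(.2);s=manip.state()
print(s["gripper_width"],s["grasp_force"],s["contact_force"],s["clock"])
if s["gripper_width"]>.008:
    manip.move_linear([.539,.079,.32],rate=.12);manip.dwell(.1);wrist("w3");d=cams.capture("scene");cv2.imwrite("pics/s3.png",cv2.resize(d["image"][80:272,150:406],(768,576)));pickle.dump(d,open("s3.pkl","wb"))
    s=manip.state();print(s["gripper_width"],s["grasp_force"],s["contact_force"],s["clock"],s["tool_pos"])
```

```text
650 [ 0.7102 -0.3048  0.2783] [ 0.9102 -0.1455  0.3878] elev 0.39819138953615535 yaw -9.08078570890478
-0.020652279834572254 0.02091012293238189 -0.02323603146543554 0.019786041158220687
lens [ 0.7108 -0.3048  0.2768]
0.011911542365593197 24.975151719991118 [0.1923 0.6295 1.091 ] 13.675
0.0114529034855146 24.973961823270656 [ 0.0615 -0.8406  0.1339] 15.7667 [0.5388 0.079  0.3195]
```

View pics/s3.png

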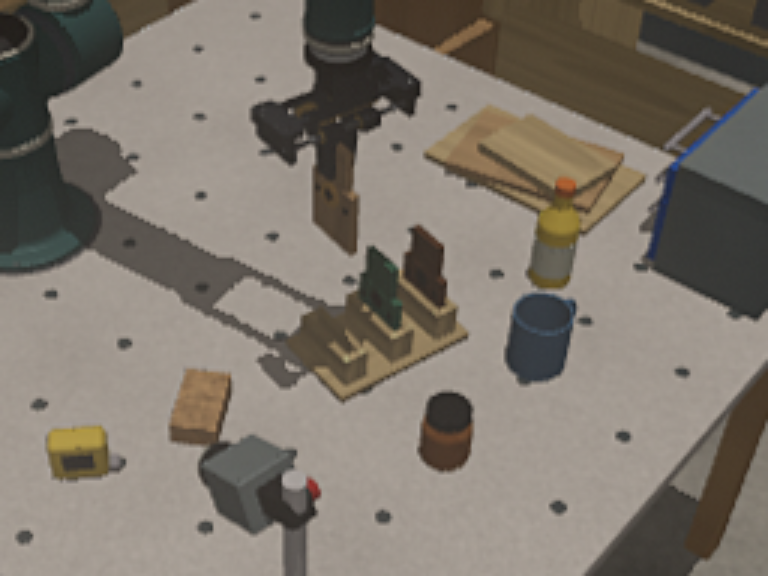

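The scene view shows the birch bracket hanging straight in the gripper at about (335,205), clear of the rack, with the other brackets undisturbed. Next I go to the standoff and then make the linear approach.

```bash
cat > go.py <<'E'
from h import *
p=np.radians(-9.1);LX=np.array([np.cos(p)*np.cos(.4),np.sin(p)*np.cos(.4),np.sin(.4)]);LY=np.array([-np.sin(p),np.cos(p),0]);LZ=np.cross(LX,LY)
L=np.array([.7115,-.305,.277]);F=L-.15*LX;M=rv(frame(LX,-LZ));G=F-.01*LX+.029*LZ
E
python3 - <<'E'
from go import *
S=G-.08*LX+[0,0,.08]
print(inverse_kinematics(S,M),inverse_kinematics(G,M))
manip.move_pose(S,M);manip.move_linear(G,rate=.1);manip.dwell(.4)
d=cams.capture("scene");pickle.dump(d,open("s4.pkl","wb"));cv2.imwrite("pics/s4.png",cv2.resize(d["image"][130:310,120:360],(800,600)))
t=cams.capture("top");pickle.dump(t,open("t4.pkl","wb"))
s=manip.state();print(s["clock"],s["tool_pos"]-G,s["gripper_width"],s["contact_force"])
# bracket points in expected bracket frame (origin bush, x=-LX,y=-LY,z=LZ)
B=np.column_stack([-LX,-LY,LZ])
for n,c in(("s",d),("t",t)):
    w=cloud(c);q=(w-F)@B;hsv=cv2.cvtColor(c["image"],cv2.COLOR_BGR2HSV)
    m=(np.abs(q[...,0]-.01)<.03)&(np.abs(q[...,1])<.055)&(q[...,2]<.012)&(q[...,2]>-.085)
    P=q[m];print(n,len(P),P.min(0),P.max(0),P.mean(0))
    if len(P)>30:
        cc=P.mean(0);nn=np.linalg.svd(P-cc)[2][2];print(" normal",nn*np.sign(nn[0]))
E
```

```text
[-0.6715 -0.2328  2.0625  0.2334  0.9717 -0.6115] [-0.5984 -0.0594  2.004   0.2236  0.8441 -0.5587]
19.4667 [-0.0001 -0.      0.0001] 0.012069859750060462 [-0.1802 -0.0139 -1.3454]
s 561 [-0.0072 -0.0396 -0.0727] [0.0159 0.0418 0.0118] [ 0.0018  0.0033 -0.029 ]
 normal [ 0.9992 -0.0194  0.0351]
t 91 [ 0.0026 -0.0421 -0.0733] [0.0131 0.0355 0.0111] [ 0.0045 -0.0156 -0.0357]
 normal [0.9998 0.0215 0.0048]
```

View pics/s4.png

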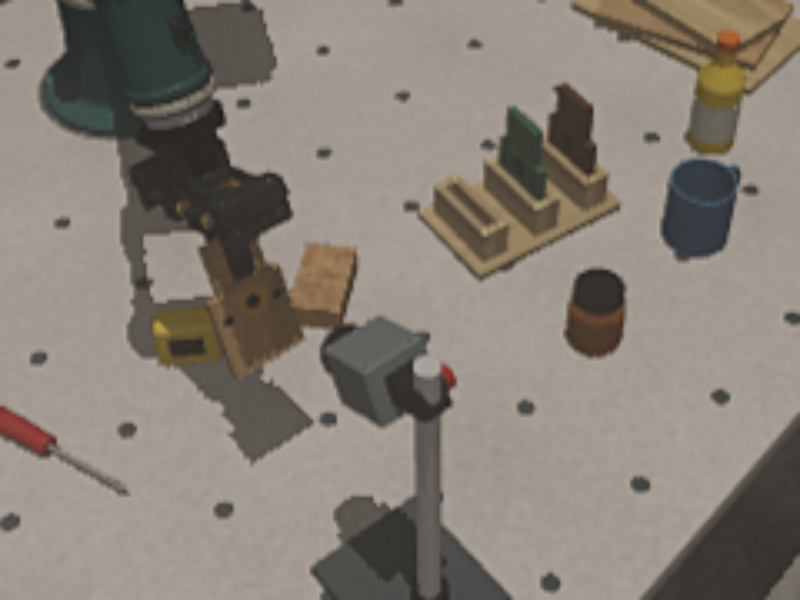

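Run:
```python
from go import *
B=np.column_stack([-LX,-LY,LZ]);out=[]
for f in("s4","t4"):
    d=pickle.load(open(f+".pkl","rb"));w=cloud(d);q=(w-F)@B
    r=np.hypot(q[...,1],q[...,2]);ok=(np.abs(q[...,0])<.02)
    for lo,hi in((0,.008),(.008,.015),(.02,.035)):
        m=ok&(r>=lo)&(r<hi);print(f,lo,m.sum(),np.median(q[m][:,0]) if m.any() else 0,d["image"][m].mean(0) if m.any() else 0)
    v,u=[int(x.mean()) for x in np.where(ok&(r<.03))]
    out.append(cv2.resize(d["image"][v-25:v+25,u-25:u+25],(400,400),interpolation=cv2.INTER_CUBIC))
a=pickle.load(open("scene.pkl","rb"))["image"][165:205,242:282];out[1]=cv2.resize(a,(400,400),interpolation=cv2.INTER_CUBIC)
cv2.imwrite("pics/z.png",np.hstack(out))
```

```text
s4 0 18 -0.00275044880188485 [42.3889 51.6667 59.5556]
s4 0.008 48 -0.0011128990782403756 [49.5417 71.9792 90.4167]
s4 0.02 207 0.001725768623786173 [54.0531 68.3333 82.2271]
t4 0 0 0 0
t4 0.008 0 0 0
t4 0.02 18 0.0037498552120241004 [21.1111 31.8333 42.4444]
```

View pics/z.png

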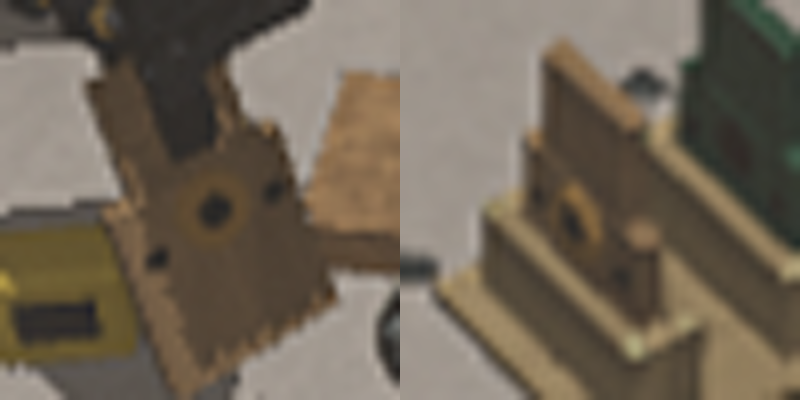

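The brass ring at about (215,208) in the left crop faces the lens. Depth puts it about 3 mm proud of the plate and within a few mm of focus, with the plate normal within about 2°. I'm handing in.

```bash
python3 -c "
from h import *
print(manip.state()['grasp_force'],order.close_job())"
```

```text
the job is handed in; nothing more can be done
24.971182805020362 None
```

The job is handed in with the birch bracket held still, brass side to the lens. By my last measurement the bushing was within a few mm of the focus point and the plate within about 2° of square. The judge's result was not shown.

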